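# Stand the gift tin heavy end down on the sloping display stand

## Task

One end of the closed pink gift tin hides a heavy pot of chocolate cream, and nothing outside shows which end. Lift the tin to find the heavy end, then stand the tin on end, heavy end down, square on the sloping wooden display stand, and leave it standing there by itself. Set it down gently, never let it topple, and leave the other things on the table where they are.

Things in the scene. Friction and masses are not known exactly. Their poses are not given: they have to be found in the camera images.
- tin: closed pink tin, gold band round its middle, 170 mm long, section 56 x 56 mm; origin at its centre, x along its length. Starts lying (centre 28 mm up). A heavy pot is fixed in one end, +x or -x at random, light paper in the other; the ends look alike. 0.28 to 0.36 kg, centre of mass 30 to 35 mm from the middle towards the heavy end. Stiff walls: an 80 N grip does no harm
- stand: fixed wooden display stand, a wedge with a plain sloping deck without any lip; origin on the table under the deck's centre, z up; the deck falls by 20 degrees (0.349 rad) towards the stand's +x and is level along y. A tin stood on the deck heavy end down stays; stood light end down, it topples as soon as it is let go
- stand_deck (a point): centre of the deck's surface, 55 mm above the table; z is normal to the deck, x points down the slope, y across. The deck is 160 mm (x) by 180 mm (y); its upper edge is 82 mm and its lower edge 28 mm above the table
- egg_half: bystander: half chocolate egg, a brown dome 68 mm across and 44 mm high; origin under its centre
- jar: bystander: brown jar with brass lid, 64 mm across and 85 mm high; origin under its centre
- bottle: bystander: clear bottle with blue cap, 60 mm across and 170 mm high; origin under its centre
- spatula: bystander: spatula with wooden handle lying flat, 280 mm long; origin at its middle, x along it
- bowl: bystander: white bowl, 130 mm across and 60 mm high; origin under its centre
- mug: bystander: blue mug, 76 mm across and 90 mm high, handle at its +y; origin under its centre
Mind the look-alikes: they are no part of the job. Of the things shaped like the tin, the pink one is meant.

How it is judged (in metres and radians):
At the end, for the whole second after the job is handed in: The tin stands by itself, heavy end down, on the deck of the sloping stand: length within 0.12 rad of the deck's normal, centre 78 to 92 mm above the deck, within 80 mm (down the slope) and 90 mm (across) of the deck's centre, at rest (under 0.03 m/s and 0.2 rad/s) (angle between the x axis of tin and the z axis of stand_deck, either way round below 0.12 rad and x of tin in the frame of stand_deck between -0.08 and 0.08 m and y of tin in the frame of stand_deck between -0.09 and 0.09 m and z of tin in the frame of stand_deck between 0.078 and 0.092 m and linear speed of tin below 0.03 m/s and angular speed of tin below 0.2 rad/s); the robot touches nothing.
It fails at once if the tin is let go of and topples (it turns faster than 3.5 rad/s with no finger on it) (angular speed of tin above 3.5 rad/s and contact force between the fingers and tin below 0.2 N).
It fails at once if the tin hits the stand or is pressed on it with more than 60 N (contact force between tin and stand above 60 N).
It fails at once if another thing on the table is shifted by more than 40 mm (distance of any of egg_half, jar, bottle, spatula, bowl, mug from where it was at the start of the episode above 0.04 m).
It also fails if it takes over 54 s, if anything falls off the work surface, if the arm or the gripper's body presses on something with over 40 N, if the wrist force passes 120 N, or if a joint passes its speed limit or range.

## Robot

A 6-joint arm with a two-finger parallel gripper is mounted at the origin on the work surface. World frame = base frame: x ahead of the robot, y to its left, z up, the work surface at z = 0. Lengths are in mm, angles in rad, forces in N, time in s.
With the tool pointing down it reaches from about 400 to 925 mm from the base axis. Payload 12.5 kg.
Tool frame: the origin (TCP) lies on the centre line of the jaws, within the pads' length; the fingertips stand 17 mm ahead of it and the grasp point (between the pads) lies 2 mm behind it; z points along the fingers, y is the line along which they close (so a half turn about z gives the same grasp; the last joint's range is limited). The gripper opens to 95 mm and grips with 3 to 60 N. Pads are 20 mm wide; open, the fingers measure 119 mm over their backs; the gripper's body (75 mm by 180 mm) begins 59 mm behind the grasp point.
Start: joints at [-1.276, 0.491, 1.559, -0, 1.092, -0.106], TCP at [243.87, -575.476, 231.661] pointing down, gripper open.
Joint ranges: [-3.1, 3.1], [-0.84, 2.19], [0.05, 2.79], [-1.13, 4.28], [0.06, 2.93], [-2.69, 2.69]. Speed limits (rad/s): [2.22, 2.22, 2.79, 3.14, 3.14, 3.14].

## Interface

Orientations are given as [roll, pitch, yaw] about the fixed x, y, z axes, in that order (R = Rz(yaw) Ry(pitch) Rx(roll)).
In Python, from cell import env gives the robot as it stands.
- The arm moves only by the tool drive_tool, never from a script. Its argument "deltas" is text: rows parted by semicolons, each of 4 numbers parted by spaces: the shift along the world's x, y, z normalised to -1 to 1, where 1 is 100 mm, then the turn about the world's z normalised to -1 to 1, where 1 is 180 degrees. A call has 1 to 10 rows; each row shifts and turns the commanded pose from where the row before left it; what a row does not reach is not made up. A row lasts 1/12 s, in which the tool goes at most 41.7 mm and 7.16 degrees, less where a joint would pass 70% of its speed; a pose out of reach is approached as far as the arm can. A call with a number of a shift or a turn outside -1 to 1 is refused whole. A call with a gripper value outside its range is refused whole. "gripper" is the closure, from 0 (fully open) to 1 (shut), set as the call begins (left out, the last holds). The fingers move at their own pace and stop on an object; the grip force is fixed at half the most. Time passes only in rows, so rows that do not move let the fingers close. It gives the time, the measured TCP pose, the force, the opening and the grip force at its end, in the units of the state.
- env.state(): the state, without advancing time (a new reading comes with each control period).
- env.read_camera(name): name is "side" or "top" or "wrist"; returns (picture, depth): 480x640x3 uint8, red, green, blue; 480x640 float32, mm along the optical axis (not along the pixel's ray), 0 where there is no reading.
- env.camera_params(name): a dict with "mtx" (3x3 intrinsics, pixels), "k1" (the pictures are not rectified: a ray, as slopes to the right and down, at radius r is drawn at 1 + k1 r^2 times it, then the intrinsics apply), "camera_from_world" (4x4, takes a point from world to camera coordinates); the wrist camera has in their place "mount" (4x4, takes a point from camera to tool coordinates, whose origin is the TCP and whose axes are the flange's). Camera axes: x right, y down, z forward; pixel columns grow to the right and rows downward; lengths in mm; the calibration is good to about 2 mm. A picture is of the moment at which its call begins: read the wrist's pose just before it. camera_params takes no time and is no camera call.
- env.job_done(): hands the job in; it is judged then, once.
The state is a dict: "t": time; "joints": joint angles; "qvel": joint speeds; "tau": joint torques, N m; "eef_pos": TCP position; "tcp_rot": TCP orientation; "ft_force": force on the tool from outside, world axes, zero at the start; "moment": the same for the moment, N m; "opening": opening from 0.0 (shut) to 1.0 (fully open); "grip_force": force on a finger pad.
Only numpy, scipy, OpenCV 4.12 (cv2) and the standard library are available. Lean on these libraries where they do the work, as an engineer would, in place of code of your own. Each camera call takes 0.05 s, during which the arm holds its last target. There are 200 camera calls.

## Working session

There is one attempt and no reset: what is moved stays moved. The work goes in short steps, Python scripts to look and compute and a tool call to move; the robot and the scene stay as the last step left them, time stands still between calls to the robot, and variables do not carry over. Pictures are saved under pics/ and viewed, at most 10 in all, crops included, and the job is handed in when it is done.

Besides the shell and the picture viewer there is one more tool, called after "Request:" by a JSON object that holds its "fn" and its "kwargs", one argument or row to a line. drive_tool: Moves the arm, as the interface text tells. Its arguments: {"type":"object","properties":{"deltas":{"type":"string"},"gripper":{"type":"number"}},"required":["deltas"]}

```bash
mkdir -p pics; cat > h.py <<'E'
import numpy as np, cv2
from cell import env
def shot(n,f=None):
    s=env.state(); im,d=env.read_camera(n)
    if f: cv2.imwrite('pics/'+f,im[...,::-1])
    return s,im,d
def world(n,uv,d,s=None):
    """pixels (N,2) and depths -> world points"""
    p=env.camera_params(n); uv=np.asarray(uv,float).reshape(-1,1,2)
    k=np.array([p['k1'],0,0,0,0.])
    # k1 model: same as OpenCV radial
    xy=cv2.undistortPoints(uv,np.array(p['mtx']),k)[:,0]
    P=np.c_[xy,np.ones(len(xy))]*np.asarray(d,float).reshape(-1,1)
    if n=='wrist':
        from scipy.spatial.transform import Rotation as R
        M=np.array(p['mount']); Q=P@M[:3,:3].T+M[:3,3]
        return R.from_euler('xyz',s['tcp_rot']).apply(Q)+s['eef_pos']
    T=np.linalg.inv(np.array(p['camera_from_world'])); return P@T[:3,:3].T+T[:3,3]
E
python3 - <<'E'
from h import *
s,a,_=shot('top','top0.png'); s,b,_=shot('side','side0.png'); print(s)
for n in('top','side'): print(np.linalg.inv(np.array(env.camera_params(n)['camera_from_world']))[:3].round(2))
E
```

```text
{'t': 0.05, 'joints': array([-1.27560443e+00,  4.91554113e-01,  1.55945023e+00,  4.00912850e-05,
        1.09166471e+00, -1.05593657e-01]), 'qvel': array([ 0.00120538,  0.00091514,  0.00117212,  0.00100536, -0.002327  ,
       -0.00043821]), 'tau': array([ 2.79955937e-03, -6.14233661e+01, -2.58918250e+01,  6.94710156e-02,
        4.70103719e-02, -4.31166382e-05]), 'eef_pos': array([ 243.8084279, -575.2501277,  231.0648456]), 'tcp_rot': array([-3.14052600e+00, -1.48808419e-04,  4.00766971e-01]), 'ft_force': array([-0.2895713 , -0.02106162,  0.58185511]), 'moment': array([-0.01929546, -0.01864896, -0.01061787]), 'grip_force': 0.0, 'opening': 1.0005061273191043}
[[ 0.00000e+00 -9.80000e-01  2.10000e-01  3.45530e+02]
 [-1.00000e+00 -0.00000e+00 -0.00000e+00  2.81900e+01]
 [ 0.00000e+00 -2.10000e-01 -9.80000e-01  1.16228e+03]]
[[-1.0000e+00 -7.0000e-02  7.0000e-02  4.8826e+02]
 [-9.0000e-02  5.6000e-01 -8.2000e-01  9.9432e+02]
 [ 2.0000e-02 -8.3000e-01 -5.6000e-01  7.4678e+02]]
```

View pics/top0.png

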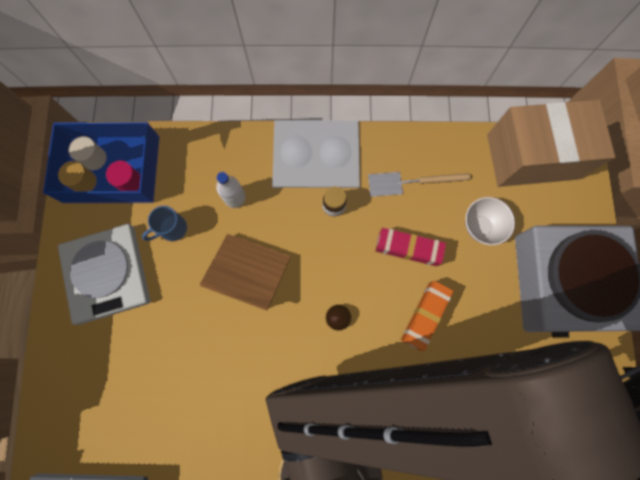

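View pics/side0.png

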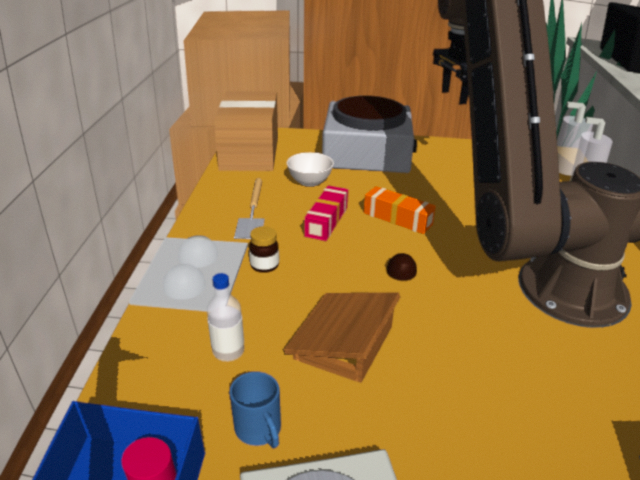

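The top view shows the pink tin at about (411,247), the orange look-alike at (428,313) and the stand at (247,270). The egg half is at (338,317), the jar at (335,200), the bottle at (230,190), the bowl at (490,221), and the spatula runs along row 180. The side view agrees.

```bash
cat > m.py <<'E'
from h import *
def mask_pts(n,lo,hi,box,zr=None):
    s,im,d=shot(n); hsv=cv2.cvtColor(im,cv2.COLOR_RGB2HSV); m=cv2.inRange(hsv,lo,hi)
    k=np.zeros_like(m); k[box[1]:box[3],box[0]:box[2]]=1; v,u=np.nonzero((m>0)&(k>0)&(d>0))
    return world(n,np.c_[u,v],d[v,u],s)
E
python3 - <<'E'
from m import *
P=mask_pts('top',(160,120,60),(179,255,255),(365,215,455,280)); print(len(P))
T=P[P[:,2]>45]; r=cv2.minAreaRect(T[:,:2].astype(np.float32)); print('tin',r,np.median(T[:,2])); print(cv2.boxPoints(r).round())
s,im,d=shot('top')
v,u=np.mgrid[225:320:2,190:305:2]; u=u.ravel();v=v.ravel(); W=world('top',np.c_[u,v],d[v,u])
D=W[(W[:,2]>26)&(W[:,2]<86)]
A=np.c_[D[:,:2],np.ones(len(D))]; w=np.ones(len(D),bool)
for _ in range(6):
    c=np.linalg.lstsq(A[w],D[w,2],rcond=None)[0]; w=abs(A@c-D[:,2])<4
print('plane',c,w.sum(),'slope',np.degrees(np.arctan(np.hypot(*c[:2]))),'down dir',np.degrees(np.arctan2(-c[1],-c[0])))
r=cv2.minAreaRect(D[w][:,:2].astype(np.float32)); print('deck',r, cv2.boxPoints(r).round())
for n,(a,b) in dict(egg=(338,317),jar=(335,195),bottle=(224,178),bowl=(490,221),mug=(165,224),orange=(428,313)).items(): print(n,world('top',[[a,b]],[d[b,a]]).round())
E
```

```text
1139
tin ((570.88671875, -207.18753051757812), (168.46243286132812, 56.27167510986328), 75.70893096923828) 54.786151137635215
[[ 523. -282.]
 [ 577. -296.]
 [ 619. -133.]
 [ 564. -119.]]
plane [-3.39527493e-01  1.20335089e-01  2.00511286e+02] 959 slope 19.810105122014104 down dir -19.515307854982602
deck ((506.8976135253906, 216.14089965820312), (180.80921936035156, 151.42420959472656), 70.03614044189453) [[405. 157.]
 [547. 105.]
 [609. 275.]
 [467. 327.]]
egg [[388. -17.  44.]]
jar [[695. -10.  83.]]
bottle [[709. 257. 172.]]
bowl [[ 648. -437.    5.]]
mug [[639. 452.   3.]]
orange [[ 397. -242.   51.]]
```

Request:
{"fn": "drive_tool", "kwargs": {
  "deltas": "0.25 0.29 0 0.0293;0.25 0.29 0 0.0293;0.25 0.29 0 0.0293;0.25 0.29 0 0.0293;0.25 0.29 0 0.0293;0.25 0.29 0 0.0293;0.25 0.29 0 0.0293;0.25 0.29 0 0.0293;0.25 0.29 0 0.0293;0.25 0.29 0 0.0293",
  "gripper": 0
}}

```text
t: 1.03
eef_pos: [494.8, -283.8, 231.7]
tcp_rot: [3.142, -0.0, 1.326]
ft_force: [1.0, -0.5, 0.6]
opening: 0.996
grip_force: 0.0
```

Request:
{"fn": "drive_tool", "kwargs": {
  "deltas": "0.25 0.25 -0.2 0;0.25 0.25 -0.2 0;0.25 0.25 -0.2 0;0 0 -0.3 0;0 0 0 0;0 0 0 0"
}}

```text
t: 1.53
eef_pos: [568.3, -210.2, 140.8]
tcp_rot: [-3.139, -0.001, 1.322]
ft_force: [0.5, -0.2, 1.9]
opening: 1.001
grip_force: 0.0
```

Request:
{"fn": "drive_tool", "kwargs": {
  "deltas": "0.03 0.03 -0.35 0;0 0 -0.35 0;0 0 -0.3 0;0 0 -0.12 0;0 0 0 0;0 0 0 0"
}}

```text
t: 2.03
eef_pos: [572.3, -208.5, 31.2]
tcp_rot: [3.14, 0.0, 1.32]
ft_force: [0.6, 0.0, 0.1]
opening: 1.0
grip_force: 0.0
```

Request:
{"fn": "drive_tool", "kwargs": {
  "deltas": "0 0 0 0;0 0 0 0;0 0 0 0;0 0 0 0;0 0 0 0;0 0 0 0",
  "gripper": 1
}}

```text
t: 2.53
eef_pos: [572.0, -207.5, 30.0]
tcp_rot: [3.141, 0.0, 1.321]
ft_force: [-0.6, 0.4, -0.4]
opening: 0.637
grip_force: 0.0
```

```bash
python3 -c "
from h import *
s=env.state();print(s['t'],s['eef_pos'],s['ft_force'],s['moment'],s['opening'],s['grip_force'])"
```

```text
2.5333 [ 571.97251634 -207.45962868   29.97294563] [-0.55996983  0.3987568  -0.39013134] [-0.05246902 -0.10951171  0.01000882] 0.6374138295703861 0.0
```

Request:
{"fn": "drive_tool", "kwargs": {
  "deltas": "0 0 0.1 0;0 0 0.1 0;0 0 0.1 0;0 0 0.1 0;0 0 0 0;0 0 0 0;0 0 0 0;0 0 0 0"
}}

```text
t: 3.2
eef_pos: [571.6, -207.4, 69.2]
tcp_rot: [-3.141, -0.0, 1.321]
ft_force: [-0.2, -0.6, -3.6]
opening: 0.589
grip_force: 30.0
```

```bash
python3 -c "
from m import *
s=env.state();print(s['t'],s['eef_pos'],s['ft_force'],s['moment'],s['opening'],s['grip_force'])
for i in range(3):
  s,im,d=shot('side','side1.png');print(s['ft_force'],s['moment'])
cv2.imwrite('pics/side1c.png',cv2.resize(im[120:320,220:480,::-1],None,fx=3,fy=3))"
```

```text
3.2 [ 571.61656367 -207.36705334   69.23746244] [-0.17686723 -0.64071502 -3.62170584] [ 0.12624704 -0.112263    0.03793823] 0.5889238401494504 29.998995065689087
[-0.17686723 -0.64071502 -3.62170584] [ 0.12624704 -0.112263    0.03793823]
[-0.45513248 -0.76825127 -3.58427919] [ 0.08490691 -0.12364531 -0.03052776]
[ 0.09043592 -0.66132987 -3.55166073] [ 0.06830484 -0.03675233 -0.02843758]
```

View pics/side1c.png

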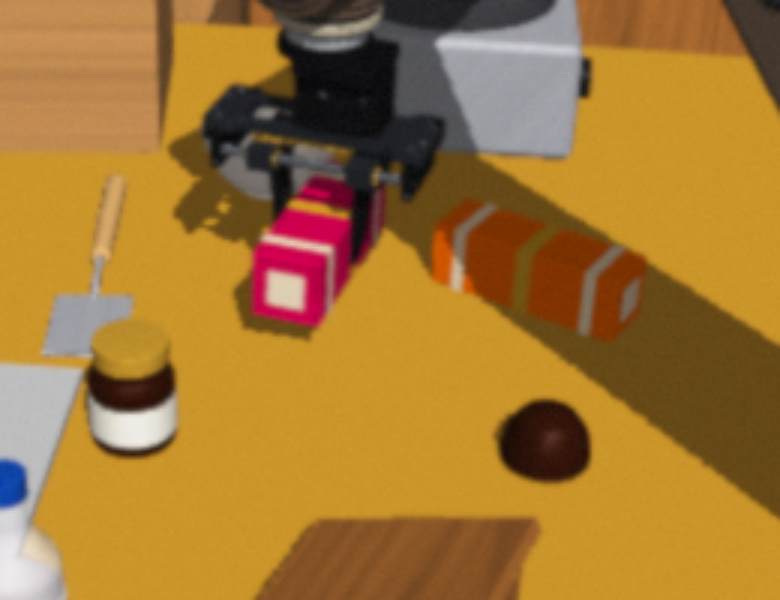

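The side crop shows the tin held level above the table, with no visible tilt. The moment reading is noisy, so I'll average it.

```bash
python3 -c "
from m import *
A=[]
for i in range(20):
  env.read_camera('wrist'); s=env.state(); A.append(s['moment'])
A=np.array(A);print(s['t'],A.mean(0),A.std(0)/20**.5)
P=mask_pts('top',(160,120,60),(179,255,255),(365,200,470,290))
q=(P[:,:2]-s['eef_pos'][:2])@[.247,.969]
for a,b in((-85,-60),(-60,-30),(30,60),(60,85)):
  k=(q>a)&(q<b); print(a,b,k.sum(),np.percentile(P[k,2],[50,80]) if k.any() else '')
"
```

```text
4.35 [ 0.09859869 -0.10579299  0.00884408] [0.00639368 0.00601949 0.00496852]
-85 -60 0 
-60 -30 0 
30 60 64 [89.20862377 90.81072643]
60 85 139 [89.80910297 91.64170442]
```

Request:
{"fn": "drive_tool", "kwargs": {
  "deltas": "0 0 -0.13 0;0 0 -0.13 0;0 0 -0.1 0;0 0 -0.03 0;0 0 0 0;0 0 0 0"
}}

```text
t: 4.9
eef_pos: [571.8, -207.5, 31.8]
tcp_rot: [3.141, 0.0, 1.322]
ft_force: [-4.4, 1.4, 12.3]
opening: 0.589
grip_force: 30.0
```

Request:
{"fn": "drive_tool", "kwargs": {
  "deltas": "0 0 0 0;0 0 0 0;0 0 0 0;0 0 0 0;0.075 0.29 0 0;0.075 0.29 0 0;0 0 0 0;0 0 0 0",
  "gripper": 0.2
}}

```text
t: 5.57
eef_pos: [587.1, -148.4, 30.6]
tcp_rot: [-3.142, 0.0, 1.324]
ft_force: [-1.0, 0.4, -0.2]
opening: 0.798
grip_force: 0.0
```

Request:
{"fn": "drive_tool", "kwargs": {
  "deltas": "0 0 0 0;0 0 0 0;0 0 0 0;0 0 0 0;0 0 0 0;0 0 0 0",
  "gripper": 1
}}

```text
t: 6.07
eef_pos: [586.8, -150.0, 30.6]
tcp_rot: [3.141, 0.0, 1.321]
ft_force: [-0.5, -1.8, -0.6]
opening: 0.586
grip_force: 30.0
```

Request:
{"fn": "drive_tool", "kwargs": {
  "deltas": "-0.008 -0.029 0.125 0;-0.01 -0.039 0.122 0;-0.013 -0.05 0.118 0;-0.015 -0.06 0.113 0;0 0 0 0;0 0 0 0"
}}

```text
t: 6.57
eef_pos: [582.4, -167.9, 79.6]
tcp_rot: [3.14, 0.0, 1.32]
ft_force: [-0.1, -0.3, -3.8]
opening: 0.59
grip_force: 30.0
```

```bash
python3 -c "
from m import *
s=env.state();print(s['t'],s['eef_pos'],s['ft_force'],s['moment'],s['opening'],s['grip_force'])
for i in range(3):
  s,im,d=shot('side');print(s['ft_force'],s['moment'])
cv2.imwrite('pics/side2c.png',cv2.resize(im[120:320,220:480,::-1],None,fx=3,fy=3))"
```

```text
6.5667 [ 582.44817844 -167.86530556   79.57894453] [-0.05826742 -0.28621436 -3.79738365] [ 0.30183516 -0.16326138 -0.00140861] 0.5897413920195929 29.998851120471954
[-0.05826742 -0.28621436 -3.79738365] [ 0.30183516 -0.16326138 -0.00140861]
[-0.1430053  -0.16323647 -2.87423561] [ 0.28953053 -0.13526471  0.027273  ]
[ 0.37284671 -0.38824113 -2.68164352] [ 0.25213287 -0.18277886 -0.00775675]
```

View pics/side2c.png

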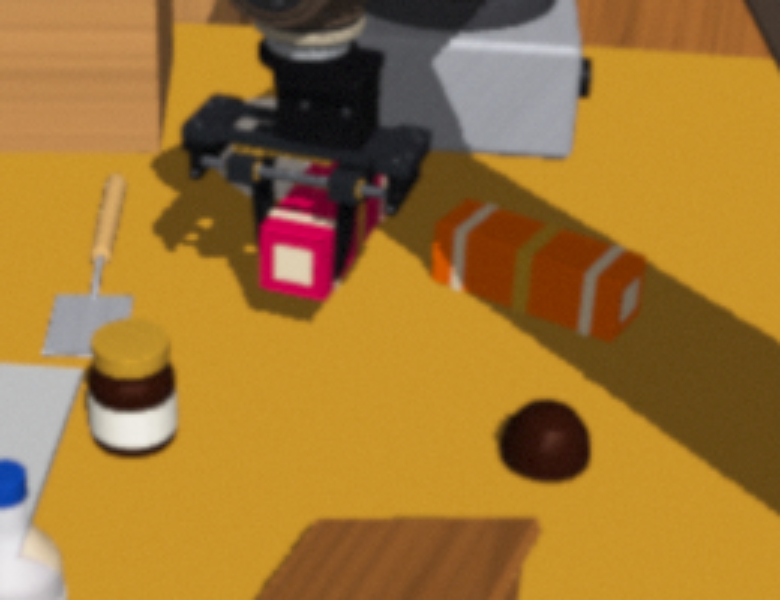

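The tin is still level: the pads resist the pivot at full grip. The moment has grown to 0.28 N m with the grip at the +y end, so the -y end is the heavy one. Next I'll ease the grip.

Request:
{"fn": "drive_tool", "kwargs": {
  "deltas": "0 0 -0.15 0;0 0 -0.1 0;0 0 0 0;0 0 0 0",
  "gripper": 0.43
}}

```text
t: 7.05
eef_pos: [581.9, -166.9, 52.5]
tcp_rot: [-3.14, -0.0, 1.322]
ft_force: [-0.5, -0.4, -2.6]
opening: 0.588
grip_force: 30.0
```

Request:
{"fn": "drive_tool", "kwargs": {
  "deltas": "0 0 0 0;0 0 0 0",
  "gripper": 0.415
}}

```text
t: 7.22
eef_pos: [582.5, -167.3, 53.8]
tcp_rot: [3.141, 0.0, 1.321]
ft_force: [-0.1, -0.2, -3.2]
opening: 0.586
grip_force: 30.0
```

Request:
{"fn": "drive_tool", "kwargs": {
  "deltas": "0 0 0 0",
  "gripper": 0.412
}}

```text
t: 7.3
eef_pos: [582.5, -167.3, 53.9]
tcp_rot: [3.141, 0.0, 1.321]
ft_force: [-0.4, 0.2, -2.8]
opening: 0.589
grip_force: 30.0
```

Request:
{"fn": "drive_tool", "kwargs": {
  "deltas": "0 0 0 0",
  "gripper": 0.41
}}

```text
t: 7.38
eef_pos: [582.4, -167.4, 53.9]
tcp_rot: [3.141, 0.0, 1.321]
ft_force: [0.7, 0.7, -3.8]
opening: 0.584
grip_force: 30.0
```

Request:
{"fn": "drive_tool", "kwargs": {
  "deltas": "0 0 0 0",
  "gripper": 0.408
}}

```text
t: 7.47
eef_pos: [582.4, -167.4, 53.9]
tcp_rot: [3.141, 0.0, 1.321]
ft_force: [-0.1, -0.1, -0.3]
opening: 0.591
grip_force: 0.0
```

Request:
{"fn": "drive_tool", "kwargs": {
  "deltas": "0 0 0 0;0 0 0 0",
  "gripper": 0.409
}}

```text
t: 7.63
eef_pos: [582.5, -167.4, 53.9]
tcp_rot: [3.141, 0.0, 1.321]
ft_force: [0.1, -0.4, -0.6]
opening: 0.591
grip_force: 0.0
```

```bash
python3 -c "
from m import *
s=env.state();print(s['t'],s['eef_pos'],s['ft_force'],s['moment'],s['opening'],s['grip_force'])
s,im,d=shot('side')
P=mask_pts('side',(160,120,60),(179,255,255),(270,150,400,250))
q=(P[:,:2]-s['eef_pos'][:2])@[.247,.969]
for a,b in((-170,-130),(-130,-100),(-100,-60),(-60,-20),(0,15),(15,35)):
  k=(q>a)&(q<b); print(a,b,k.sum(),np.percentile(P[k,2],[2,50,95]) if k.any() else '')
cv2.imwrite('pics/side3c.png',cv2.resize(im[120:320,220:480,::-1],None,fx=3,fy=3))"
```

```text
7.6333 [ 582.51690183 -167.40276789   53.87737912] [ 0.13955536 -0.40323744 -0.60422895] [ 0.02259621 -0.08543545 -0.00354421] 0.591133660779611 0.0
-170 -130 4 [53.3626108  54.38862841 55.27066643]
-130 -100 24 [ 2.82855817 22.6399455  56.54846809]
-100 -60 106 [12.98002268 49.21620809 57.54387482]
-60 -20 143 [-0.28599795 55.42232575 57.97004487]
0 15 80 [ 6.48950955 54.68949985 58.67704426]
15 35 361 [ 3.05776964 37.33042548 56.72333561]
```

View pics/side3c.png

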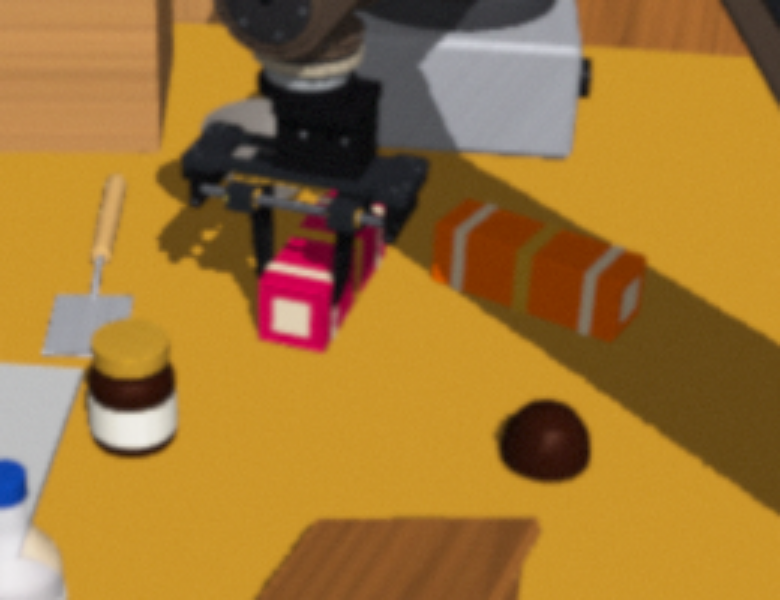

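The tin lies flat on the table again. A looser grip is all or nothing, so I'll take a small corner bite at the light end, which resists pivoting much less. First I'll back off and measure the tin again.

Request:
{"fn": "drive_tool", "kwargs": {
  "deltas": "0 0 0 0;0 0 0.2 0;0 0 0.25 0;0.08 0.3 0.2 0;0.08 0.3 0 0;0.04 0.2 0 0;0 0 0 0",
  "gripper": 0.2
}}

```text
t: 8.32
eef_pos: [602.8, -84.1, 119.0]
tcp_rot: [3.141, -0.0, 1.324]
ft_force: [0.1, 0.6, -0.4]
opening: 0.798
grip_force: 0.0
```

```bash
cat > t.py <<'E'
from m import *
P=mask_pts('side',(160,120,60),(179,255,255),(270,150,400,260))
T=P[(P[:,2]>48)&(P[:,2]<62)]; e=np.array([.247,.969])
P2=mask_pts('top',(160,120,60),(179,255,255),(360,205,460,290)); T2=P2[(P2[:,2]>48)&(P2[:,2]<62)]
for X in(T,T2):
  if len(X)>50:
    r=cv2.minAreaRect(X[:,:2].astype(np.float32)); print(r,len(X),np.median(X[:,2])); q=X[:,:2]@e; print('q',np.percentile(q,[1,99]))
F=P[(P[:,2]>12)&(P[:,2]<46)]; q=F[:,:2]@e; print('endface q',np.percentile(q,[50,75,90,97]))
s=env.state(); print(s['t'],s['eef_pos'],s['eef_pos'][:2]@e)
E
python3 t.py
```

```text
((567.5392456054688, -220.00042724609375), (169.8399200439453, 57.06056213378906), 76.09148406982422) 440 55.27122594438276
q [-150.3976127    10.82385011]
((560.1478881835938, -256.9875183105469), (99.8840103149414, 57.08945083618164), 76.37200927734375) 519 54.79114747838571
q [-159.34902546  -62.63771941]
endface q [-0.57462591  7.67607544  9.47850025 11.73118418]
8.4167 [602.29128928 -86.80962904 118.51809733] 64.64741790881662
```

Request:
{"fn": "drive_tool", "kwargs": {
  "deltas": "-0.065 -0.237 -0.2 0;-0.065 -0.237 -0.2 0;0 0 -0.115 0;0 0 0 0;0 0 0 0",
  "gripper": 0.2
}}

```text
t: 8.83
eef_pos: [589.0, -135.2, 66.6]
tcp_rot: [-3.14, -0.0, 1.32]
ft_force: [-0.5, 0.5, 0.9]
opening: 0.799
grip_force: 0.0
```

Request:
{"fn": "drive_tool", "kwargs": {
  "deltas": "0 0 0 0;0 0 0 0;0 0 0 0;0 0 0 0;0 0 0 0;0 0 0 0",
  "gripper": 1
}}

```text
t: 9.33
eef_pos: [589.8, -134.4, 67.6]
tcp_rot: [3.14, -0.0, 1.322]
ft_force: [2.1, 3.5, 4.8]
opening: 0.554
grip_force: 30.0
```

Request:
{"fn": "drive_tool", "kwargs": {
  "deltas": "-0.013 -0.051 0.143 0;-0.016 -0.063 0.139 0;-0.019 -0.074 0.132 0;0 0 0 0;0 0 0 0"
}}

```text
t: 9.75
eef_pos: [584.6, -153.4, 108.6]
tcp_rot: [3.141, -0.0, 1.321]
ft_force: [1.3, 1.7, -0.4]
opening: 0.554
grip_force: 30.0
```

```bash
python3 -c "
from m import *
s=env.state();print(s['t'],s['eef_pos'],s['ft_force'],s['moment'],s['opening'],s['grip_force'])
s,im,d=shot('side')
cv2.imwrite('pics/side4c.png',cv2.resize(im[120:320,220:480,::-1],None,fx=3,fy=3))"
```

```text
9.75 [ 584.56393654 -153.43498052  108.56861301] [ 1.34631841  1.72135542 -0.43825158] [ 0.34465092 -0.29904885  0.08155012] 0.5543482368208744 30.013498328626156
```

View pics/side4c.png

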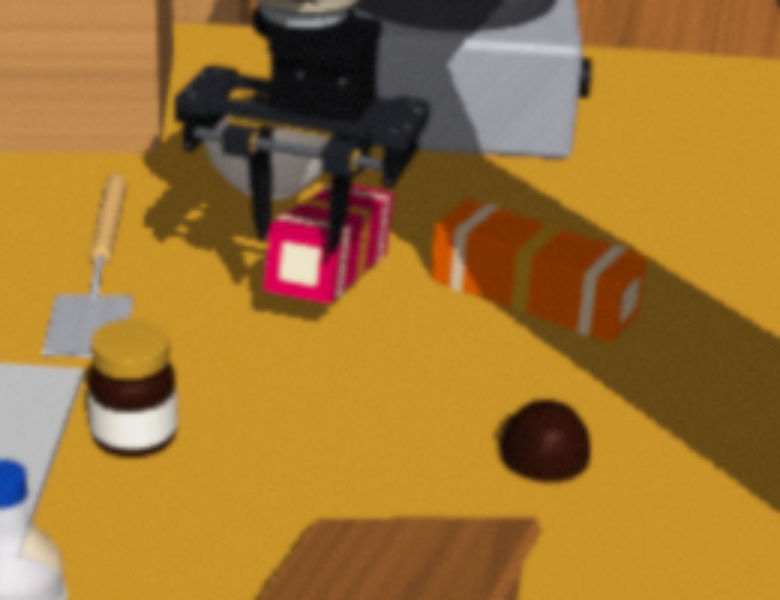

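The side crop shows the light end raised with the heavy end still on the table, so the pivot is working. I'll continue the arc.

Request:
{"fn": "drive_tool", "kwargs": {
  "deltas": "-0.022 -0.086 0.124 0;-0.024 -0.096 0.116 0;-0.027 -0.105 0.108 0;-0.029 -0.113 0.098 0;-0.031 -0.121 0.088 0;0 0 0 0;0 0 0 0"
}}

```text
t: 10.38
eef_pos: [571.3, -206.6, 162.8]
tcp_rot: [3.139, -0.0, 1.32]
ft_force: [1.1, 4.6, 6.9]
opening: 0.552
grip_force: 30.0
```

```bash
cat > a.py <<'E'
from m import *
import sys
x0,y0,x1,y1=map(int,sys.argv[1:5])
e=np.array(eval(sys.argv[5])) if len(sys.argv)>5 else np.array([.247,.969])
# tilt of tin: direction of pink surfaces in (u,z) via local normals clustering from both views
s=env.state();print(s['t'],s['eef_pos'].round(1),s['ft_force'].round(1),s['moment'].round(2),s['opening'],s['grip_force'])
s,im,d=shot('side'); hsv=cv2.cvtColor(im,cv2.COLOR_RGB2HSV)
m=cv2.inRange(hsv,(160,100,50),(179,255,255)); m[:y0]=0;m[y1:]=0;m[:,:x0]=0;m[:,x1:]=0
h,w=d.shape; v,u=np.mgrid[:h,:w]; W=world('side',np.c_[u.ravel(),v.ravel()],d.ravel()).reshape(h,w,3)
Wb=cv2.GaussianBlur(W,(5,5),1.2)
n=np.cross(Wb[:-6,6:]-Wb[:-6,:-6],Wb[6:,:-6]-Wb[:-6,:-6]); n/=np.linalg.norm(n,axis=2,keepdims=True)+1e-9
mm=cv2.erode(m,np.ones((7,7)))[3:-3,3:-3]>0; N=n[mm]; N*=np.sign(N[:,1:2])
a=np.degrees(np.arctan2(N[:,2],N[:,:2]@e)); print('normal elev in u-z plane hist',np.histogram(a,bins=np.arange(-100,110,10)))
P=W[m>0]; q=(P[:,:2]-s['eef_pos'][:2])@e; print('q',np.percentile(q,[1,50,99]).round(),'z',np.percentile(P[:,2],[1,50,99]).round())
cv2.imwrite('pics/last.png',cv2.resize(im[y0:y1,x0:x1,::-1],None,fx=3,fy=3))
E
python3 a.py 250 130 420 270
```

```text
10.3833 [ 571.3 -206.6  162.8] [1.1 4.6 6.9] [ 0.88 -0.38  0.04] 0.5518300489330825 30.02399392426014
normal elev in u-z plane hist (array([ 0,  0,  0,  0,  7, 14,  8,  3,  3,  4,  0,  0,  0,  0,  0,  0,  0,
        0,  0,  0]), array([-100,  -90,  -80,  -70,  -60,  -50,  -40,  -30,  -20,  -10,    0,
         10,   20,   30,   40,   50,   60,   70,   80,   90,  100]))
q [-160.   -6.   27.] z [ 13. 110. 152.]
```

View pics/last.png

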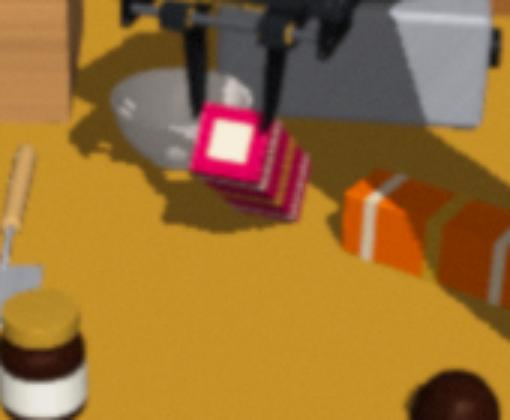

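The side crop shows the tin at about 45° with its light end up. The arc continues.

Request:
{"fn": "drive_tool", "kwargs": {
  "deltas": "-0.033 -0.129 0.076 0;-0.034 -0.134 0.064 0;-0.036 -0.14 0.052 0;0 0 0 0;0 0 0 0"
}}

```text
t: 10.85
eef_pos: [561.1, -246.9, 182.1]
tcp_rot: [3.139, 0.0, 1.32]
ft_force: [1.1, 3.9, 9.2]
opening: 0.563
grip_force: 30.0
```

```bash
python3 a.py 250 130 420 270
```

```text
10.85 [ 561.1 -246.9  182.1] [1.1 3.9 9.2] [ 0.73 -0.3   0.06] 0.563484887289408 30.03806233406067
normal elev in u-z plane hist (array([ 0,  1,  2,  1,  1,  5, 13,  0,  5, 14,  1,  1,  0,  0,  0,  2,  0,
        0,  0,  0]), array([-100,  -90,  -80,  -70,  -60,  -50,  -40,  -30,  -20,  -10,    0,
         10,   20,   30,   40,   50,   60,   70,   80,   90,  100]))
q [-201.   -2.   36.] z [  8. 111. 171.]
```

Request:
{"fn": "drive_tool", "kwargs": {
  "deltas": "-0.036 -0.142 0.039 0;-0.037 -0.146 0.026 0;-0.038 -0.147 0.013 0;0 0 0 0;0 0 0 0"
}}

```text
t: 11.32
eef_pos: [550.1, -291.0, 190.1]
tcp_rot: [3.138, 0.001, 1.32]
ft_force: [1.2, 2.2, 12.0]
opening: 0.575
grip_force: 30.1
```

```bash
python3 a.py 250 130 420 270
```

```text
11.3167 [ 550.1 -291.   190.1] [ 1.2  2.2 12. ] [ 0.33 -0.18  0.04] 0.5748633714699687 30.08679138161824
normal elev in u-z plane hist (array([ 0,  1, 12,  9, 10,  5,  7, 87, 41, 13,  4,  4,  0,  1,  3,  0,  0,
        2,  2,  0]), array([-100,  -90,  -80,  -70,  -60,  -50,  -40,  -30,  -20,  -10,    0,
         10,   20,   30,   40,   50,   60,   70,   80,   90,  100]))
q [-205.   10.   45.] z [  6. 109. 179.]
```

View pics/last.png

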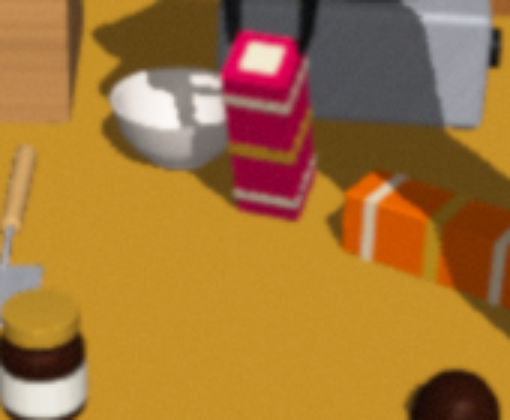

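The side crop shows the tin standing at about 70°, gripped at its light end and leaning the +u way at about the deck's angle. I'll lift, turn and carry it to the stand.

Request:
{"fn": "drive_tool", "kwargs": {
  "deltas": "0 0 0.05 0;0 0 0.1 0;0 0 0.2 0;0 0 0.25 0;0 0 0.25 0;0 0 0.2 0;0 0 0.1 0;0 0 0 0"
}}

```text
t: 12.03
eef_pos: [550.0, -289.7, 305.8]
tcp_rot: [3.139, 0.001, 1.321]
ft_force: [0.5, 0.2, -3.5]
opening: 0.576
grip_force: 30.0
```

Request:
{"fn": "drive_tool", "kwargs": {
  "deltas": "0 0.15 0 -0.02;0 0.25 0 -0.03;0 0.28 0 -0.03;0 0.28 0 -0.03;0 0.28 0 -0.03;0 0.28 0 -0.03;0 0.28 0 -0.03;0 0.28 0 -0.03;0 0.28 0 -0.03;0 0.28 0 -0.03"
}}

```text
t: 12.87
eef_pos: [549.1, -24.1, 302.2]
tcp_rot: [-3.141, 0.002, 0.405]
ft_force: [0.7, 0.1, -3.3]
opening: 0.579
grip_force: 30.0
```

Request:
{"fn": "drive_tool", "kwargs": {
  "deltas": "0 0.28 0 -0.03;0 0.28 0 -0.03;0 0.28 0 -0.03;0 0.28 0 -0.03;0 0.28 0 -0.03;0 0.28 0 -0.03;0 0.28 0 -0.03;0 0.2 0 -0.028;0 0.1 0 0;0 0 0 0"
}}

```text
t: 13.7
eef_pos: [549.2, 202.1, 302.3]
tcp_rot: [3.14, 0.002, -0.333]
ft_force: [-1.1, -0.0, -3.5]
opening: 0.579
grip_force: 30.0
```

```bash
python3 - <<'E'
from h import *
s=env.state();print(s)
_,im,d=shot('side'); cv2.imwrite('pics/s6.png',im[100:480,150:550,::-1])
E
```

```text
{'t': 13.7, 'joints': array([2.39690093e-01, 3.71756032e-01, 1.56201771e+00, 1.58327097e-06,
       1.21000689e+00, 2.14311735e+00]), 'qvel': array([-0.04278799, -0.01151069,  0.01173929, -0.01543369,  0.00164746,
       -0.0545639 ]), 'tau': array([ 1.62345763e+00, -5.66234457e+01, -2.95152390e+01,  1.26377223e-01,
       -5.53727942e-02,  8.97530224e-01]), 'eef_pos': array([549.24694558, 202.06931547, 302.32972181]), 'tcp_rot': array([ 3.14040892e+00,  1.84011504e-03, -3.32632579e-01]), 'ft_force': array([-1.10379532, -0.04678911, -3.4708042 ]), 'moment': array([0.01023613, 0.01160759, 0.04070101]), 'grip_force': 29.970272541470422, 'opening': 0.5785893460017236}
```

View pics/s6.png

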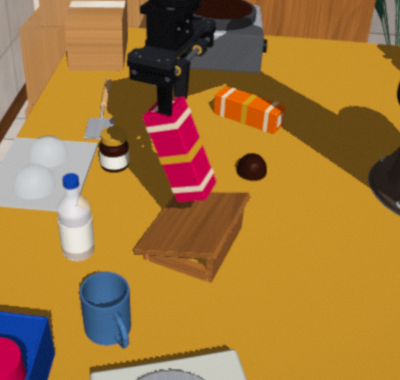

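The picture shows the tin above the stand at (180,150) in the crop, leaning down the slope. I'll measure its lean and where its bottom is.

```bash
cat > l.py <<'E'
from m import *
s=env.state(); P=[]
for _ in range(2):
    im,d=env.read_camera('side')
    m=cv2.inRange(cv2.cvtColor(im,cv2.COLOR_RGB2HSV),(160,90,40),(179,255,255)); m[:150]=0; m[400:]=0; m[:,:270]=0; m[:,430:]=0
    m=cv2.morphologyEx(m,cv2.MORPH_CLOSE,np.ones((13,13)))
    v,u=np.nonzero((m>0)&(d>0)); P.append(world('side',np.c_[u,v],d[v,u]))
P=np.vstack(P); c=np.array([507,216]); ex=np.array([.943,-.334]); ey=np.array([.334,.943])
x=(P[:,:2]-c)@ex; y=(P[:,:2]-c)@ey; z=P[:,2]
q=np.histogram(y,bins=np.arange(-80,80,5)); print(dict(zip(q[1],q[0])))
y0=q[1][np.argmax(q[0])]+2.5; k=abs(y-y0)<8
r=cv2.minAreaRect(np.c_[x,z][k].astype(np.float32)); print('face y',y0,r); print(cv2.boxPoints(r).round(1))
print(s['t'],s['eef_pos'],'tool',(s['eef_pos'][:2]-c)@ex,(s['eef_pos'][:2]-c)@ey)
E
python3 l.py
```

```text
{np.int64(-80): np.int64(1), np.int64(-75): np.int64(2), np.int64(-70): np.int64(2), np.int64(-65): np.int64(11), np.int64(-60): np.int64(0), np.int64(-55): np.int64(0), np.int64(-50): np.int64(0), np.int64(-45): np.int64(0), np.int64(-40): np.int64(0), np.int64(-35): np.int64(0), np.int64(-30): np.int64(105), np.int64(-25): np.int64(212), np.int64(-20): np.int64(273), np.int64(-15): np.int64(342), np.int64(-10): np.int64(291), np.int64(-5): np.int64(330), np.int64(0): np.int64(311), np.int64(5): np.int64(331), np.int64(10): np.int64(342), np.int64(15): np.int64(320), np.int64(20): np.int64(501), np.int64(25): np.int64(4851), np.int64(30): np.int64(348), np.int64(35): np.int64(7), np.int64(40): np.int64(0), np.int64(45): np.int64(0), np.int64(50): np.int64(0), np.int64(55): np.int64(0), np.int64(60): np.int64(0), np.int64(65): np.int64(0), np.int64(70): np.int64(0)}
face y 27.5 ((32.87889099121094, 214.5447235107422), (198.17788696289062, 67.780517578125), 71.01728057861328)
[[-31.4 131.9]
 [ 32.7 109.8]
 [ 97.2 297.2]
 [ 33.1 319.3]]
13.75 [549.40065067 200.88487431 302.55874035] tool 45.03226555982797 -0.09174620237042329
```

The lean is about 19°, against the deck's 20°, and the bottom is roughly 68 mm above the deck's centre. Lowering.

Request:
{"fn": "drive_tool", "kwargs": {
  "deltas": "0 0 -0.12 0;0 0 -0.15 0;0 0 -0.13 0;0 0 -0.1 0;0 0 -0.05 0;0 0 -0.03 0;0 0 0 0"
}}

```text
t: 14.43
eef_pos: [549.8, 200.2, 245.5]
tcp_rot: [3.141, 0.0, -0.338]
ft_force: [-0.2, -0.1, -2.9]
opening: 0.578
grip_force: 30.0
```

Request:
{"fn": "drive_tool", "kwargs": {
  "deltas": "0 0 -0.02 0;0 0 -0.02 0;0 0 -0.02 0;0 0 0 0;0 0 0 0"
}}

```text
t: 14.85
eef_pos: [549.8, 200.7, 239.8]
tcp_rot: [3.142, -0.0, -0.337]
ft_force: [0.5, 0.1, -3.1]
opening: 0.58
grip_force: 30.0
```

Request:
{"fn": "drive_tool", "kwargs": {
  "deltas": "0 0 -0.02 0;0 0 -0.015 0;0 0 0 0;0 0 0 0"
}}

```text
t: 15.18
eef_pos: [550.0, 200.6, 236.6]
tcp_rot: [-3.141, -0.001, -0.337]
ft_force: [-0.2, -0.9, 2.1]
opening: 0.575
grip_force: 30.0
```

Request:
{"fn": "drive_tool", "kwargs": {
  "deltas": "0 0 -0.015 0;0 0 0 0;0 0 0 0"
}}

```text
t: 15.43
eef_pos: [550.7, 200.5, 236.4]
tcp_rot: [-3.14, -0.003, -0.337]
ft_force: [0.9, -2.9, 10.6]
opening: 0.576
grip_force: 30.0
```

Request:
{"fn": "drive_tool", "kwargs": {
  "deltas": "0 0 -0.015 0;0 0 0 0;0 0 0 0"
}}

```text
t: 15.68
eef_pos: [551.5, 200.4, 236.2]
tcp_rot: [-3.139, -0.006, -0.337]
ft_force: [1.7, -3.7, 19.9]
opening: 0.579
grip_force: 30.1
```

Request:
{"fn": "drive_tool", "kwargs": {
  "deltas": "0 0 0.02 0;0 0 0 0;0 0 0 0"
}}

```text
t: 15.93
eef_pos: [550.5, 200.6, 236.4]
tcp_rot: [-3.141, -0.002, -0.337]
ft_force: [0.7, -1.4, 9.9]
opening: 0.575
grip_force: 30.0
```

```bash
python3 l.py | tail -6; python3 -c "
from h import *
_,im,d=shot('side'); cv2.imwrite('pics/s7.png',cv2.resize(im[180:400,270:430,::-1],None,fx=2.6,fy=2.6))"
```

```text
face y 27.5 ((33.29218292236328, 149.48004150390625), (199.95654296875, 67.7347412109375), 71.11414337158203)
[[-31.1  65.8]
 [ 33.   43.9]
 [ 97.7 233.1]
 [ 33.6 255. ]]
15.9333 [550.46596103 200.55111132 236.43869742] tool 46.14833006851525 -0.050671045290520494
```

View pics/s7.png

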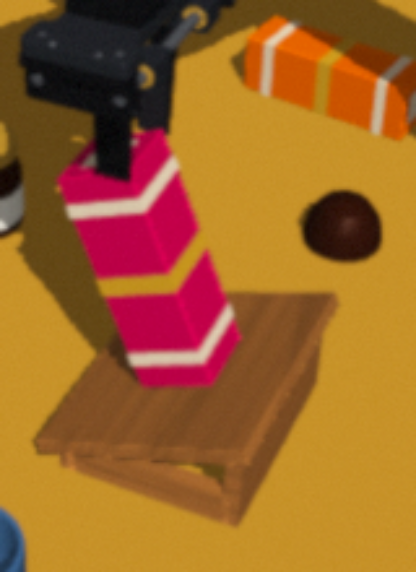

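The crop shows the tin seated on the deck with its bottom edge flush. I'll take off the rest of the pressure and release.

Request:
{"fn": "drive_tool", "kwargs": {
  "deltas": "0 0 0.015 0;0 0 0 0;0 0 0 0"
}}

```text
t: 16.33
eef_pos: [549.8, 200.6, 236.7]
tcp_rot: [3.141, 0.0, -0.337]
ft_force: [0.5, -0.7, 2.0]
opening: 0.578
grip_force: 30.0
```

Request:
{"fn": "drive_tool", "kwargs": {
  "deltas": "0 0 0 0;0 0 0 0;0 0 0 0;0 0 0 0;0 0 0 0;0 0 0 0",
  "gripper": 0.25
}}

```text
t: 16.83
eef_pos: [549.7, 200.6, 236.7]
tcp_rot: [3.141, 0.0, -0.337]
ft_force: [-0.3, -0.2, -0.1]
opening: 0.754
grip_force: 0.0
```

Request:
{"fn": "drive_tool", "kwargs": {
  "deltas": "0 0 0.03 0;0 0 0.1 0;0 0 0.2 0;0 0 0.3 0;0 0 0.3 0;0 0 0 0;0 0 0 0"
}}

```text
t: 17.42
eef_pos: [550.1, 200.7, 332.0]
tcp_rot: [-3.14, -0.003, -0.337]
ft_force: [0.2, 0.2, 0.0]
opening: 0.753
grip_force: 0.0
```

```bash
python3 l.py | tail -6; sleep 0; python3 l.py | tail -6 | head -1
```

```text
face y 27.5 ((25.885995864868164, 136.95248413085938), (172.83775329589844, 62.988380432128906), 72.02943420410156)
[[-30.7  64.5]
 [ 29.2  45. ]
 [ 82.5 209.4]
 [ 22.6 228.9]]
17.4167 [550.06206016 200.71764116 331.99479929] tool 45.71183058819708 -0.028536292855452196
face y 27.5 ((26.101913452148438, 137.0800323486328), (172.56936645507812, 60.198036193847656), 70.17430877685547)
```

The tin stands alone at about 19° from vertical, close to the deck's normal and steady, with its centre about 27 mm from the deck's centre in plan. Handing in.

```bash
python3 -c "
from cell import env
print(env.job_done())"
```

```text
the job is handed in; nothing more can be done
None
```

I handed the job in at about 17.5 s: the pink tin stands by itself, heavy end down, near the middle of the sloping deck, with the gripper well clear and no other thing touched; no verdict came back.

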